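# Wind up the slant table and lay a culture tube on it

### The job

Fit the loose crank on the square shaft of the slant table's screw jack and wind the white board up until the mark on its upper edge is level with the tip of the steel height pointer beside it; leave the crank seated on the shaft and the pointer where it is. The capped 50 ml tube must end lying across the sloped board, resting against both cleats and centred on them.

Things in the scene. Friction and masses are not known exactly. Their poses are not given: they have to be found in the camera images.
- shaft_top (a point): centre of the top of the upright square steel shaft, 16 mm square (topmost 3 mm stepped in to 12.5), standing 20 mm above the round collar on which the crank's hub rests. x, y square to its flats, turning with it; z up. Clockwise from above raises the board, 18 mm at its upper edge per full turn. Stiff (0.12 N m), stays where it is left.
- slant_table: fixed grey base, 270 x 200 mm, 12 mm thick, that carries board, jack and pointer; origin at the centre of its underside, x uphill, z up. The shaft stands 95 mm out on x, above an aluminium bridge (34 x 90 mm, top at z 139 mm).
- crank_hub (a point): loose steel crank, 0.3 kg, standing socket down: centre of its square grip boss (24 x 24, 34 mm tall) on the socket axis. x along the arm to the handle, z up. Hub 36 mm square, top 27 and underside 51 mm below this point, with a 19 mm square socket, 24 mm deep, flats square to x, y. Upper face of the arm (16 mm wide) 17 mm below. Seated, this point is 31 mm above shaft_top.
- crank_handle (a point): middle of the crank's upright grey plastic handle: a freely revolving sleeve, 22 mm diameter, 42 mm tall, 60 mm out from the socket axis and 10 mm higher than crank_hub; who holds it can go round the shaft without turning the hand. Arm's upper face 27 mm below. Opposite it, 42 mm out, a round counterweight (24 mm).
- board_mark (a point): the mark: top corner of the white board's uphill edge on the pointer's side. Board 185 mm from hinge to upper edge, 150 mm wide, 8 mm thick, hinged along its lower edge.
- pointer_tip (a point): tip of the flat steel height pointer on a black collar, on an upright rod (110 mm tall) beside the board's uphill corner: the height to which the mark must come, 24 to 38 mm above where the mark starts. Not to be moved.
- tube_seat (a point): on the board: where the middle of the tube lies when it rests against both cleats. x uphill along the board, y along the cleats, z square to the board. Board face 18 mm below on z, cleats' uphill faces 18 mm downhill. Two aluminium cleats, 10 mm high, 30 mm long, with a 56 mm gap centred on y = 0 where a finger can go.
- tube_center (a point): middle of the closed 50 ml tube with blue cap (118 mm long, 36 mm diameter, 45 g), on its axis; x along its axis. It starts lying on the worktop and can roll. Either end may point either way on the board.
- culture_dish: a closed round culture dish, 88 mm diameter, 16 mm high, on the worktop behind and left of the slant table; origin at the centre of its underside. A bystander: leave it alone.
Not all that is in view belongs to the job. What is shaped like the part that bears tube_center but turquoise is not meant.

How it is judged:
By the outcome, as a careful person would: the job done as asked, in the order asked, and still so for the second after the job is handed in, with the robot touching nothing.
It also fails if it takes over 72 s, if anything falls off the work surface, if the arm or the gripper's body presses on something with over 40 N, if the wrist force passes 120 N, or if a joint passes its speed limit or range.

### The arm

A 6-joint arm with a two-finger parallel gripper is mounted at the origin on a cart in front of the work surface, level with it; the furniture and walls round the work are solid. World frame = base frame: x ahead of the robot, y to its left, z up, the work surface at z = 0. Lengths are in mm, angles in degrees, forces in N, time in s.
With the tool pointing down it reaches from about 300 to 850 mm from the base axis. Payload 4.2 kg.
Tool frame: the origin (TCP) lies at the very end of the fingers, on their centre line; the grasp point (between the pads) lies 19 mm behind it (env.grip_point_offset is the distance from the TCP to the grasp point, in mm); z points along the fingers, y is the line along which they close (so a half turn about z gives the same grasp; the last joint's range is limited). The gripper opens to 91 mm and grips with 3 to 60 N. Pads are 32 mm wide; open, the fingers measure 118 mm over their backs; the gripper's body (76 mm by 178 mm) begins 60 mm behind the grasp point.
Start: joints at [-70.015, 18.312, 89.639, -0, 72.044, -1.146], TCP at [207.29, -536.353, 213.976] pointing down, gripper open.
Joint ranges: [-177.97, 177.97], [-48.28, 115.42], [12.27, 149.76], [-77.06, 257.06], [2.81, 150.46], [-146.56, 146.56]. Speed limits (degrees/s): [147.25, 147.25, 180, 180, 180, 180].

### API

Orientations are given as [roll, pitch, yaw] about the fixed x, y, z axes, in that order (R = Rz(yaw) Ry(pitch) Rx(roll)).
In Python, from workcell import env gives the robot as it stands. The module is installed in compiled form; this text tells all that it offers.
- The arm moves only by the tool arm_command, never from a script. Its argument "rows" is a list of rows, each an object with "delta_pos": the shift along the tool's x, y, z in mm, a list of three; "roll": the turn about the tool's z in units of 5 degrees (1.0 is 5 degrees); "jaw": the opening in per cent of the stroke, from 0 (shut) to 100 (fully open). A call has 1 to 20 rows; each row is the pose to reach, as a shift and turn from the pose commanded when the call began, along the tool's axes at that moment; what a row does not reach only later rows make up. A row lasts 1/12 s, in which the tool goes at most 41.7 mm and 7.16 degrees, less where a joint would pass 70% of its speed; a pose out of reach is approached as far as the arm can. A call with a gripper value outside its range is refused whole. The fingers move at their own pace and stop on an object; "squeeze" is the grip in N (left out, the last holds). Time passes only in rows, so rows that repeat a pose let the fingers close. It gives the time, the measured TCP pose, the force, the opening and the grip force at its end, in the units of the state.
- env.state(): the state, without advancing time (a new reading comes with each control period).
- env.grab_frame(name): name is "side" or "top" or "wrist"; returns a dict with "img" (400x640x3 uint8, blue, green, red), "z_map" (400x640 float32, mm along the optical axis (not along the pixel's ray), 0 where there is no reading), "fov_y" (degrees; the focal length in pixels is half the picture's height over the tangent of half this angle, whatever the lens; pixels are square), "cx", "cy" (the principal point, pixels), "R" (3x3) and "t" (3): a world point X has camera coordinates R X + t; the wrist camera has in their place "T_tool_cam" (4x4, takes a point from camera to tool coordinates, whose origin is the TCP and whose axes are the flange's). Camera axes: x right, y down, z forward; pixel columns grow to the right and rows downward; lengths in mm; the calibration is good to about 2 mm. The wrist camera is an equidistant fisheye: a pixel r from the principal point sees the ray r / f radians off the axis. A picture is of the moment at which its call begins: read the wrist's pose just before it.
- env.job_done(): hands the job in; it is judged then, once.
The state is a dict: "time_s": time; "qpos": joint angles; "qvel": joint speeds; "effort": joint torques, N m; "ee_pos": TCP position; "ee_rot": TCP orientation; "force": force on the tool from outside, world axes, zero at the start; "torque": the same for the moment, N m; "gripper_width": finger opening in mm; "gripper_force": force on a finger pad.
Only numpy, scipy, OpenCV 4.12 (cv2) and the standard library are available. Lean on these libraries where they do the work, as an engineer would, in place of code of your own. Each camera call takes 0.05 s, during which the arm holds its last target. There are 200 camera calls.

## Working session

There is one attempt and no reset: what is moved stays moved. The work goes in short steps, Python scripts to look and compute and a tool call to move; the robot and the scene stay as the last step left them, time stands still between calls to the robot, and variables do not carry over. Pictures are saved under pics/ and viewed, at most 10 in all, crops included, and the job is handed in when it is done.

Besides the shell and the picture viewer there is one more tool, called after "Request:" as a command line: name --argument value ..., lists and objects as JSON in quotes. arm_command: Moves the arm, as the interface text tells. Its arguments: {"type":"object","properties":{"rows":{"type":"array"},"squeeze":{"type":"number"}},"required":["rows"]}

```bash
ls; mkdir -p pics
cat > h.py <<'E'
import numpy as np, cv2
from workcell import env
def grab(n):
    s=env.state(); f=env.grab_frame(n); f['s']=s
    f['f']=200/np.tan(np.radians(f['fov_y'])/2); return f
def w(f,u,v,z=None):
    "world pts of pixels by depth map (side/top)"
    u=np.asarray(u);v=np.asarray(v)
    d=f['z_map'][v,u] if z is None else z
    P=np.stack([(u-f['cx'])/f['f']*d,(v-f['cy'])/f['f']*d,d],-1)
    return (P-f['t'])@f['R']
def plane(f,u,v,z):
    "ray onto world plane z"
    r=np.array([(u-f['cx'])/f['f'],(v-f['cy'])/f['f'],1.])@f['R']; c=-f['R'].T@f['t']
    return c+r*(z-c[2])/r[2]
def px(f,X):
    p=f['R']@np.asarray(X,float)+f['t']; return p[:2]/p[2]*f['f']+[f['cx'],f['cy']]
E
python3 - <<'E'
from h import *
for n in('side','top'):
    f=grab(n); cv2.imwrite(f'pics/{n}0.png',f['img']); np.savez(f'{n}0.npz',**{k:v for k,v in f.items() if k!='s'})
    print(n,f['f'],-f['R'].T@f['t'],f['R'][2],f['cx'],f['cy'])
print(env.state())
E
```

```text
pics
side 361.92478951247494 [ 392.24704268 -746.52956518  596.58456591] [ 0.18808176  0.86211332 -0.4705166 ] 323.61472196740766 201.26246977555388
top 401.50214618330796 [ 293.34595065  111.57768712 1381.69425837] [ 0.21976152  0.00680942 -0.97552986] 313.16343872808 200.27406605962258
{'time_s': 0.1, 'qpos': array([-7.00157519e+01,  1.83465197e+01,  8.96997598e+01, -8.04185049e-04,
        7.20448285e+01, -1.14579207e+00]), 'qvel': array([ 0.05080883,  0.00936744, -0.15969813, -0.0563637 ,  0.01434523,
        0.09837775]), 'effort': array([-9.54351606e-06, -4.13333702e+01, -2.32510418e+01,  7.28037511e-02,
        4.21670463e-02, -4.24679445e-05]), 'ee_pos': array([ 207.11912783, -535.90621489,  213.21665582]), 'ee_rot': array([-1.79908895e+02, -1.05737025e-03,  2.11302878e+01]), 'force': array([-0.24623057,  0.05829292,  0.30546893]), 'torque': array([-0.00905595,  0.00135567,  0.0294916 ]), 'gripper_force': 0.0, 'gripper_width': 91.57972382919665}
```

View pics/side0.png

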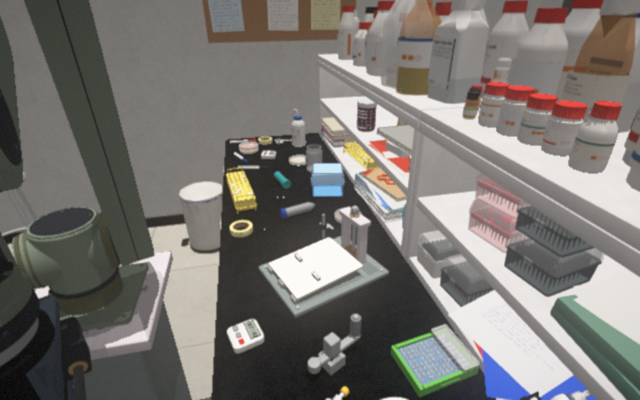

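View pics/top0.png

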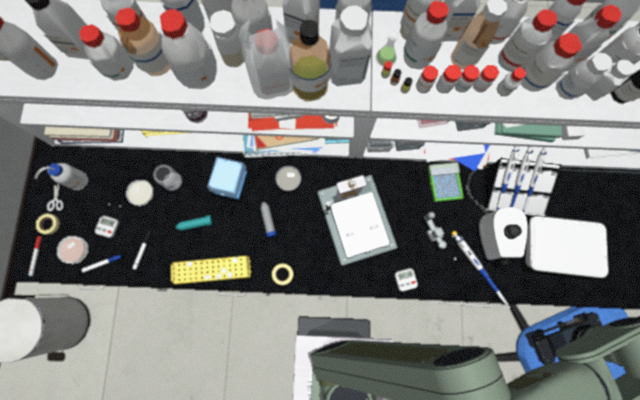

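Side view: slant table at about (322,270), shaft on its bridge near (352,212), crank at (330,350) with the handle at (355,325). In the top view the crank is at (436,230), the table at (358,220), the dish at (288,178).
Tube candidates in the top view are the clear/grey tube with blue cap (268,219) and the turquoise one (193,223), which is the decoy. The blue-capped bottle (68,175) is not one either. I choose (268,219).

Run:
```python
from h import *
L=lambda n:dict(np.load(n+'0.npz'))
t=L('top');s=L('side')
a=cv2.resize(t['img'][150:270,250:460],None,fx=3.8,fy=3.8,interpolation=cv2.INTER_CUBIC)[:300]
c1=cv2.resize(s['img'][185:300,250:400],(398,305),interpolation=cv2.INTER_CUBIC)
c2=cv2.resize(s['img'][300:385,290:400],(398,305),interpolation=cv2.INTER_CUBIC)
a=cv2.resize(t['img'][165:265,255:460],(800,390)) [:290]
m=np.zeros((600,800,3),np.uint8); m[:290]=a; m[292:597,:398]=c1; m[292:597,402:]=c2
cv2.imwrite('pics/crop0.png',m)
for n,f,pts in(('top',t,[(268,219),(264,206),(271,233),(193,223),(436,230),(431,216),(440,244),(350,184),(288,178),(282,273),(320,190),(397,250),(345,262),(372,177)]),('side',s,[(297,210),(330,340),(355,318),(333,362),(351,212),(320,217),(309,276),(327,257),(243,190)])):
    for p in pts: print(n,p,w(f,*p).round())
```

```text
top (268, 219) [525. 272.  34.]
top (264, 206) [570. 289.  29.]
top (271, 233) [477. 258.  35.]
top (193, 223) [500. 525.  34.]
top (436, 230) [ 507. -289.   67.]
top (431, 216) [ 550. -268.   85.]
top (440, 244) [ 464. -309.   43.]
top (350, 184) [626.   7. 160.]
top (288, 178) [678. 214.  14.]
top (282, 273) [347. 216.   2.]
top (320, 190) [643.  99.  -1.]
top (397, 250) [ 442. -173.    6.]
top (345, 262) [393.   4.   7.]
top (372, 177) [698. -85.   5.]
side (297, 210) [525. 262.  25.]
side (330, 340) [ 499. -301.   69.]
side (355, 318) [ 554. -273.   82.]
side (333, 362) [ 501. -315.   27.]
side (351, 212) [624.  -0. 151.]
side (320, 217) [596. 243.   0.]
side (309, 276) [501. -78.  35.]
side (327, 257) [558. -20.  39.]
side (243, 190) [360. 408.  45.]
```

View pics/crop0.png

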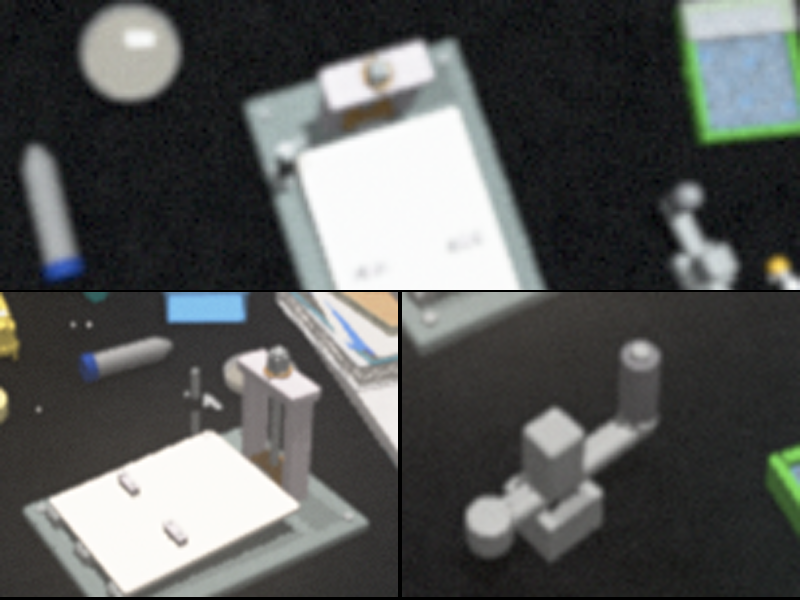

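Crop: tube with blue cap toward the robot is confirmed (top crop at (50,210)). The pointer is on the board's left (y+) side, and the crank stands with its handle away from the robot. Next come the finer measurements and a move table.

```bash
cat >> h.py <<'E'
def go(x,y,z,yaw=None):
    "delta_pos (tool axes) and roll units from the measured pose"
    from scipy.spatial.transform import Rotation as Ro
    s=env.state(); R=Ro.from_euler('xyz',s['ee_rot'],degrees=True).as_matrix()
    d=R.T@(np.array([x,y,z])-s['ee_pos']); r=0 if yaw is None else -((yaw-s['ee_rot'][2]+180)%360-180)/5
    print('delta',d.round(1),'roll',round(r,2),'rows>=',max(np.linalg.norm(d)/41.7,abs(r)*5/7.16).round(1))
def wproj(f,X):
    "world->wrist pixel"
    from scipy.spatial.transform import Rotation as Ro
    s=f['s'];R=Ro.from_euler('xyz',s['ee_rot'],degrees=True).as_matrix()
    T=f['T_tool_cam']; p=T[:3,:3].T@(R.T@(np.asarray(X,float)-s['ee_pos'])-T[:3,3])
    th=np.arctan2(np.hypot(*p[:2]),p[2]); return np.array([f['cx'],f['cy']])+p[:2]/np.hypot(*p[:2])*th*(200/np.tan(np.radians(f['fov_y'])/2))
def wray(f,u,v,z):
    "wrist pixel -> world plane z"
    from scipy.spatial.transform import Rotation as Ro
    s=f['s'];R=Ro.from_euler('xyz',s['ee_rot'],degrees=True).as_matrix();T=f['T_tool_cam']
    a=np.array([u-f['cx'],v-f['cy']],float); r=np.hypot(*a); th=r/f['f']
    d=R@(T[:3,:3]@np.array([*(a/max(r,1e-9)*np.sin(th)),np.cos(th)])); c=R@T[:3,3]+s['ee_pos']
    return c+d*(z-c[2])/d[2]
E
python3 - <<'E'
from h import *
t=dict(np.load('top0.npz')); s=dict(np.load('side0.npz'))
v,u=np.mgrid[0:400,0:640]
for n,f in(('top',t),('side',s)):
    P=w(f,u.ravel(),v.ravel()); 
    def box(x0,x1,y0,y1,z0,z1):
        k=(P[:,0]>x0)&(P[:,0]<x1)&(P[:,1]>y0)&(P[:,1]<y1)&(P[:,2]>z0)&(P[:,2]<z1); return P[k]
    for nm,b in(('boss',(480,530,-320,-270,60,75)),('handle',(530,580,-300,-240,70,95)),('cw',(440,482,-340,-290,25,60)),('shafttop',(600,660,-30,40,150,185)),('tube',(440,620,220,320,20,45)),('bridge',(580,690,-70,80,130,146))):
        Q=box(*b); print(n,nm,len(Q),Q.mean(0).round(1) if len(Q) else '',(Q.min(0).round(),Q.max(0).round()) if len(Q) else '')
        if nm in('tube','bridge') and len(Q)>5:
            c,sz,a=cv2.minAreaRect(Q[:,:2].astype(np.float32)); print('   rect',c,sz,a)
    # board plane
    Q=box(400,600,-150,80,15,120); k=[]
f=grab('wrist'); print(f['T_tool_cam'].round(3),f['f'],f['cx'],f['cy'])
go(470,-305,215,26)
E
```

```text
top boss 56 [ 500.2 -297.5   67.8] (array([ 487., -313.,   60.]), array([ 515., -284.,   74.]))
top handle 37 [ 552.8 -269.1   81.1] (array([ 544., -279.,   72.]), array([ 564., -260.,   89.]))
top cw 58 [ 467.  -314.    37.7] (array([ 453., -327.,   25.]), array([ 482., -301.,   46.]))
top shafttop 29 [6.307e+02 6.000e-01 1.599e+02] (array([621.,  -9., 151.]), array([641.,  10., 167.]))
top tube 268 [521.7 272.4  29.4] (array([467., 242.,  20.]), array([582., 299.,  38.]))
   rect (525.6439819335938, 275.80694580078125) (116.7887954711914, 32.16120147705078) 18.73419189453125
top bridge 268 [629.7   1.1 139.1] (array([602., -47., 131.]), array([660.,  46., 146.]))
   rect (631.6859130859375, -0.2795066833496094) (34.90325164794922, 91.41674041748047) 19.17180633544922
side boss 179 [ 501.7 -300.9   67. ] (array([ 488., -314.,   60.]), array([ 516., -284.,   71.]))
side handle 113 [ 554.4 -273.8   78.7] (array([ 546., -282.,   71.]), array([ 565., -261.,   85.]))
side cw 209 [ 467.  -319.4   35.9] (array([ 453., -329.,   25.]), array([ 482., -303.,   42.]))
side shafttop 53 [631.2  -2.2 158.2] (array([623., -10., 151.]), array([642.,   8., 165.]))
side tube 212 [521.9 266.6  28.5] (array([467., 239.,  20.]), array([586., 298.,  37.]))
   rect (528.384033203125, 273.4332275390625) (118.97199249267578, 33.94757080078125) 17.722835540771484
side bridge 302 [630.6  -9.7 138.3] (array([603., -48., 130.]), array([663.,  45., 146.]))
   rect (632.4554443359375, -0.4542732238769531) (33.48348617553711, 89.7569580078125) 20.360546112060547
[[  -0.      -0.969   -0.245   68.731]
 [   1.      -0.       0.       0.263]
 [  -0.      -0.245    0.969 -172.071]
 [   0.       0.       0.       1.   ]] 309.70691628693146 322.8628661389796 202.4053199854237
delta [ 328.4 -120.7   -1.5] roll -0.97 rows>= 8.4
```

Request:
arm_command --rows '[{"delta_pos": [361, -127, 20], "roll": -1.4, "jaw": 100}, {"delta_pos": [361, -127, 20], "roll": -1.4, "jaw": 100}, {"delta_pos": [361, -127, 20], "roll": -1.4, "jaw": 100}, {"delta_pos": [361, -127, 20], "roll": -1.4, "jaw": 100}, {"delta_pos": [361, -127, 20], "roll": -1.4, "jaw": 100}, {"delta_pos": [361, -127, 20], "roll": -1.4, "jaw": 100}, {"delta_pos": [361, -127, 20], "roll": -1.4, "jaw": 100}, {"delta_pos": [361, -127, 20], "roll": -1.4, "jaw": 100}, {"delta_pos": [361, -127, 20], "roll": -1.4, "jaw": 100}, {"delta_pos": [361, -127, 20], "roll": -1.4, "jaw": 100}, {"delta_pos": [361, -127, 20], "roll": -1.4, "jaw": 100}, {"delta_pos": [361, -127, 20], "roll": -1.4, "jaw": 100}]'

```text
time_s: 1.15
ee_pos: [497.8, -287.7, 193.5]
ee_rot: [-180.0, 0.1, 28.2]
force: [-0.6, -0.3, -0.3]
gripper_width: 91.3
gripper_force: 0.0
```

Run:
```python
from h import *
f=grab('wrist'); s=f['s']; print(s['ee_pos'],s['ee_rot'],s['time_s'])
cv2.imwrite('pics/w1.png',f['img'])
print(wproj(f,(501,-299,68)),wproj(f,(554,-271,82)))
```

```text
[ 497.80394796 -287.74843646  193.5493408 ] [-1.79974640e+02  8.32942464e-02  2.82080996e+01] 1.15
[334.17215658 198.19442319] [335.5482723  137.79844914]
```

View pics/w1.png

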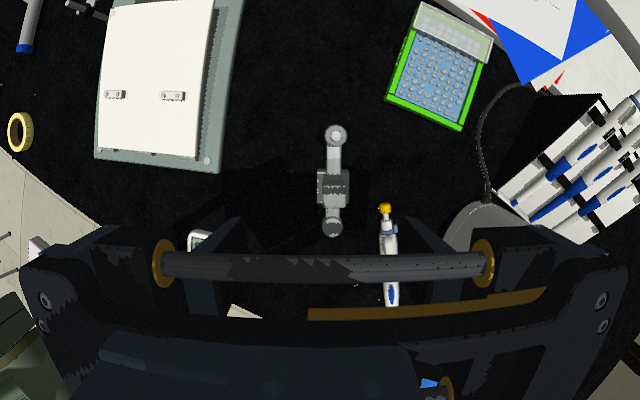

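Wrist view: crank hub at about (333,187), handle top at (336,133), counterweight at (332,227).

Run:
```python
from h import *
f=grab('wrist')
g=cv2.cvtColor(f['img'],cv2.COLOR_BGR2GRAY)
for y in range(166,212,3): print(y,g[y,312:356:1].tolist())
for p,z in(((336,133),82),((335,187),68),((332,227),44)): print(p,wray(f,*p,z).round(1))
v,u=np.mgrid[120:240,310:360]
z=f['z_map'][120:240,310:360]; print(z[5::6,8:44:6].round())
```

```text
166 [15, 14, 16, 9, 16, 11, 11, 11, 11, 14, 3, 5, 8, 44, 108, 140, 163, 164, 164, 161, 164, 164, 169, 173, 177, 168, 154, 144, 87, 4, 7, 9, 9, 5, 10, 12, 11, 5, 8, 9, 14, 15, 10, 7]
169 [16, 14, 11, 14, 17, 58, 63, 63, 61, 61, 58, 55, 56, 69, 109, 133, 158, 165, 164, 159, 162, 164, 169, 171, 174, 167, 157, 138, 95, 55, 58, 58, 57, 59, 62, 53, 9, 2, 8, 8, 1, 8, 7, 6]
172 [8, 4, 7, 8, 47, 178, 201, 198, 196, 197, 200, 183, 137, 73, 114, 146, 164, 164, 163, 163, 164, 167, 168, 174, 176, 171, 155, 132, 95, 62, 70, 66, 68, 67, 68, 71, 69, 17, 1, 4, 5, 5, 2, 3]
175 [3, 8, 9, 11, 44, 89, 101, 99, 97, 96, 100, 81, 69, 65, 63, 65, 66, 64, 66, 65, 67, 65, 67, 63, 67, 60, 62, 58, 61, 71, 68, 69, 70, 67, 71, 69, 72, 14, 2, 2, 3, 3, 10, 1]
178 [11, 14, 8, 9, 42, 87, 97, 94, 96, 95, 86, 71, 62, 59, 61, 66, 62, 63, 63, 63, 63, 63, 65, 66, 67, 68, 62, 64, 61, 65, 64, 65, 64, 62, 65, 68, 59, 14, 3, 8, 10, 0, 6, 5]
181 [10, 8, 5, 20, 86, 189, 157, 96, 95, 87, 63, 59, 57, 60, 58, 60, 57, 58, 59, 60, 56, 60, 58, 58, 56, 59, 59, 57, 59, 57, 59, 54, 65, 68, 68, 66, 53, 10, 2, 6, 1, 4, 4, 7]
184 [11, 4, 2,
[... 1885 characters left out ...]
68. ]
(332, 227) [ 466.2 -316.7   44. ]
[[353. 354. 276. 277. 353. 352.]
 [355. 355. 277. 274. 277. 355.]
 [355. 356. 278. 276. 278. 356.]
 [358. 359. 281. 280. 280. 359.]
 [360. 361. 327. 327. 360. 360.]
 [362. 361. 329. 327. 362. 362.]
 [363. 363. 329. 331. 364. 364.]
 [365. 366. 330. 331. 365. 365.]
 [342. 343. 332. 332. 342. 342.]
 [345. 345. 330. 330. 345. 343.]
 [346. 303. 303. 303. 302. 347.]
 [348. 303. 303. 302. 303. 348.]
 [350. 305. 304. 305. 304. 374.]
 [377. 307. 306. 306. 306. 376.]
 [379. 379. 342. 342. 378. 378.]
 [380. 380. 344. 344. 380. 380.]
 [382. 342. 342. 342. 382. 383.]
 [384. 344. 344. 344. 345. 383.]
 [386. 386. 344. 345. 385. 385.]
 [387. 388. 387. 387. 387. 389.]]
```

Run:
```python
from h import *
f=grab('wrist');z=f['z_map']
P={}
for nm,(a,b,c,d),lo,hi,h in(('boss',(178,210,312,356),298,309,68),('handle',(115,160,315,356),271,279.5,82),('cw',(212,245,312,352),338,348,44)):
    k=np.zeros((400,640),bool); k[a:b,c:d]=(z[a:b,c:d]>lo)&(z[a:b,c:d]<hi)
    v,u=np.nonzero(k); c0,sz,an=cv2.minAreaRect(np.stack([u,v],1).astype(np.float32))
    P[nm]=wray(f,*c0,h); print(nm,len(u),c0,sz,an,P[nm].round(1))
d=P['handle']-P['cw'];print('yaw',np.degrees(np.arctan2(d[1],d[0])),np.hypot(d[0],d[1]), P['cw']+d*42/102, P['handle']-P['boss'])
go(P['boss'][0],P['boss'][1],90,np.degrees(np.arctan2(d[1],d[0])))
```

```text
boss 573 (332.5, 194.0) (24.0, 23.0) 90.0 [ 503.2 -296.6   68. ]
handle 321 (334.5, 133.0) (21.819713592529297, 19.28989028930664) 18.434947967529297 [ 556.8 -269.3   82. ]
cw 403 (331.5, 223.5) (23.0, 21.0) 90.0 [ 469.2 -314.6   44. ]
yaw 27.385914282885707 98.60830248680493 [ 505.29403611 -295.95102431   59.64705882] [53.59852904 27.3319812  14.        ]
delta [  2.    9.6 104. ] roll 0.13 rows>= 2.5
```

Request:
arm_command --rows '[{"delta_pos": [2, 9.7, 35], "roll": 0.15, "jaw": 100}, {"delta_pos": [2, 9.7, 70], "roll": 0.15, "jaw": 100}, {"delta_pos": [2, 9.7, 105], "roll": 0.15, "jaw": 70}, {"delta_pos": [2, 9.7, 130], "roll": 0.15, "jaw": 70}, {"delta_pos": [2, 9.7, 150], "roll": 0.15, "jaw": 70}, {"delta_pos": [2, 9.7, 155], "roll": 0.15, "jaw": 60}, {"delta_pos": [2, 9.7, 155], "roll": 0.15, "jaw": 60}, {"delta_pos": [2, 9.7, 155], "roll": 0.15, "jaw": 40}, {"delta_pos": [2, 9.7, 155], "roll": 0.15, "jaw": 30}, {"delta_pos": [2, 9.7, 155], "roll": 0.15, "jaw": 10}, {"delta_pos": [2, 9.7, 155], "roll": 0.15, "jaw": 10}, {"delta_pos": [2, 9.7, 155], "roll": 0.15, "jaw": 10}, {"delta_pos": [2, 9.7, 155], "roll": 0.15, "jaw": 10}, {"delta_pos": [2, 9.7, 155], "roll": 0.15, "jaw": 10}]' --squeeze 40

```text
time_s: 2.47
ee_pos: [505.0, -295.6, 39.7]
ee_rot: [179.9, -0.0, 27.4]
force: [0.7, -0.9, 3.4]
gripper_width: 23.9
gripper_force: 40.0
```

Run:
```python
from h import *
t=dict(np.load('top0.npz'))
for v in (100,105,112,120,125,130,140,150,155): print(v,[w(t,u,v).round().tolist() for u in(270,350,420)])
go(560,-110,255,27.4)
```

```text
100 [[782.0, 245.0, 401.0], [790.0, 33.0, 404.0], [799.0, -153.0, 402.0]]
105 [[767.0, 244.0, 402.0], [778.0, 32.0, 398.0], [784.0, -152.0, 403.0]]
112 [[765.0, 247.0, 363.0], [763.0, 31.0, 388.0], [766.0, -153.0, 399.0]]
120 [[809.0, 266.0, 209.0], [826.0, 15.0, 198.0], [818.0, -196.0, 237.0]]
125 [[795.0, 266.0, 203.0], [809.0, 14.0, 196.0], [809.0, -201.0, 219.0]]
130 [[782.0, 266.0, 194.0], [792.0, 14.0, 196.0], [801.0, -206.0, 199.0]]
140 [[782.0, 275.0, 106.0], [812.0, 2.0, 62.0], [770.0, -207.0, 193.0]]
150 [[750.0, 273.0, 98.0], [768.0, 3.0, 81.0], [800.0, -252.0, 23.0]]
155 [[757.0, 282.0, 24.0], [768.0, -2.0, 30.0], [781.0, -252.0, 24.0]]
delta [ 134.4 -139.2 -215.4] roll -0.0 rows>= 6.9
```

Request:
arm_command --rows '[{"delta_pos": [0, 0, -30], "roll": 0, "jaw": 10}, {"delta_pos": [0, 0, -65], "roll": 0, "jaw": 10}, {"delta_pos": [0, 0, -105], "roll": 0, "jaw": 10}, {"delta_pos": [10, -10, -140], "roll": 0, "jaw": 10}, {"delta_pos": [30, -30, -170], "roll": 0, "jaw": 10}, {"delta_pos": [54, -56, -190], "roll": 0, "jaw": 10}, {"delta_pos": [78, -82, -205], "roll": 0, "jaw": 10}, {"delta_pos": [102, -108, -215], "roll": 0, "jaw": 10}, {"delta_pos": [124, -128, -215], "roll": 0, "jaw": 10}, {"delta_pos": [134, -139, -215], "roll": 0, "jaw": 10}, {"delta_pos": [134, -139, -215], "roll": 0, "jaw": 10}, {"delta_pos": [134, -139, -215], "roll": 0, "jaw": 10}, {"delta_pos": [134, -139, -215], "roll": 0, "jaw": 10}, {"delta_pos": [134, -139, -215], "roll": 0, "jaw": 10}]'

```text
time_s: 3.63
ee_pos: [559.1, -111.3, 253.4]
ee_rot: [-180.0, 0.1, 27.3]
force: [0.1, -0.1, -3.3]
gripper_width: 23.9
gripper_force: 40.0
```

Run:
```python
from h import *
f=grab('wrist'); s=f['s']; print(s['ee_pos'],s['ee_rot'],s['time_s'],s['gripper_width'])
print(wproj(f,(631,-1,162)))
u,v=map(int,wproj(f,(631,-1,162)))
print(u,v)
c=f['img'][max(v-50,0):v+50,max(0,u-50):u+50]
c=cv2.resize(c,(400,400),interpolation=cv2.INTER_NEAREST)
cv2.imwrite('pics/w2.png',np.hstack([c,cv2.resize(f['img'],None,fx=.62,fy=1)[:, :400]]))
```

```text
[ 559.11432796 -111.29596995  253.41367076] [-1.79981759e+02  7.13900715e-02  2.73087565e+01] 3.6333 23.943487046688436
[246.4594465   74.78852871]
246 74
```

View pics/w2.png

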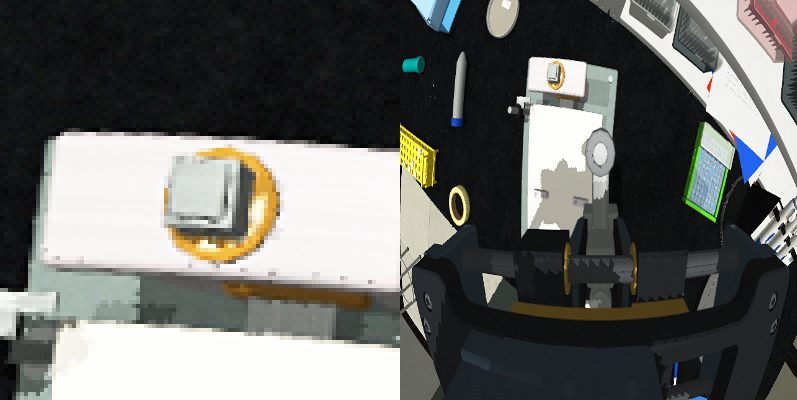

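Crop: square shaft top at about (200,190) in the crop, i.e. image (246,71), with the gold collar around it. The held crank's handle is at (323,152).

Run:
```python
from h import *
f=grab('wrist'); s=f['s'];z=f['z_map'];T=f['T_tool_cam']
from scipy.spatial.transform import Rotation as Ro
R=Ro.from_euler('xyz',s['ee_rot'],degrees=True).as_matrix()
def wpt(u,v):
    a=np.array([u-f['cx'],v-f['cy']],float); r=np.hypot(*a); th=r/f['f']; d=z[v,u]
    p=np.array([*(a/r*np.tan(th)*d),d]); return R@(T[:3,:3]@p+T[:3,3])+s['ee_pos']
for p in[(245,69),(248,72),(244,72),(246,84),(225,75),(280,75)]: print(p,wpt(*p).round(1))
H=np.array([wpt(u,v) for v in range(120,185) for u in range(290,350)])
zt=s['ee_pos'][2]; k=(H[:,2]>zt+39)&(H[:,2]<zt+48)
rel=(H[k]-s['ee_pos'])@R; print('handle top tool', rel.mean(0), rel.min(0),rel.max(0),k.sum())
# ortho at z of shaft top
zs=np.median([wpt(u,v)[2] for u in range(243,250) for v in range(68,74)]); print('zs',zs)
for zz in (zs,):
    xs=np.arange(610,655,.25); ys=np.arange(-25,25,.25)
    m=np.array([[wproj(f,(x,y,zz)) for y in ys[::-1]] for x in xs[::-1]],np.float32)
    o=cv2.remap(f['img'],m[...,0],m[...,1],cv2.INTER_CUBIC); cv2.imwrite('pics/ortho.png',cv2.resize(o,None,fx=3,fy=3,interpolation=cv2.INTER_CUBIC))
```

```text
(245, 69) [620.5 -80.  425.6]
(248, 72) [633.8  -1.5 163.5]
(244, 72) [632.4   1.5 164.3]
(246, 84) [624.    1.2 142.3]
(225, 75) [623.6  24.7 140.8]
(280, 75) [644.9 -23.3 139.8]
handle top tool [ 57.39205989   0.1719945  -42.18240492] [ 46.96536897  -9.90741713 -46.31523151] [ 67.69996665  10.59369657 -39.07620317] 1785
zs 163.34898661385353
```

View pics/ortho.png

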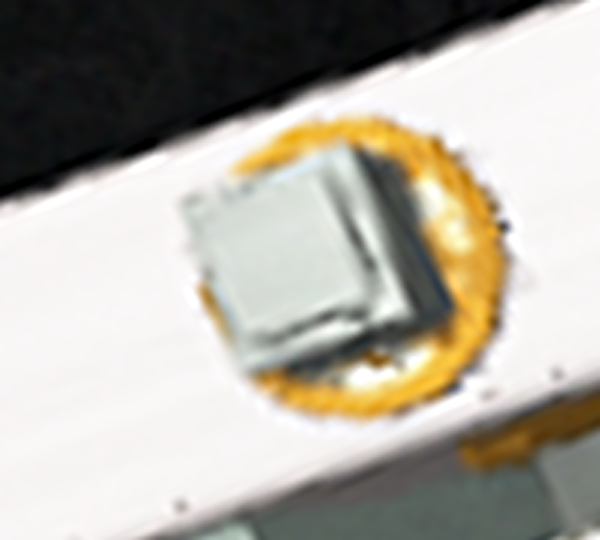

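Ortho (12 px/mm): the shaft's top face is centred at (289,253), giving world (633.7, 0.7), and its flats are at about 20.5°, in line with the table. The wrist camera shows the held hub 2.3 mm behind the TCP. I use that relative offset, since both share the same camera bias.

Run:
```python
from h import *
go(635.9,1.5,212,20.5)
```

```text
delta [119.9 -65.2  41.6] roll 1.36 rows>= 3.4
```

Request:
arm_command --rows '[{"delta_pos": [25, -14, 0], "roll": 0.5, "jaw": 10}, {"delta_pos": [55, -30, 0], "roll": 1, "jaw": 10}, {"delta_pos": [85, -46, 10], "roll": 1.36, "jaw": 10}, {"delta_pos": [108, -58, 25], "roll": 1.36, "jaw": 10}, {"delta_pos": [119.9, -65.2, 38], "roll": 1.36, "jaw": 10}, {"delta_pos": [119.9, -65.2, 41], "roll": 1.36, "jaw": 10}, {"delta_pos": [119.9, -65.2, 41], "roll": 1.36, "jaw": 10}, {"delta_pos": [119.9, -65.2, 41], "roll": 1.36, "jaw": 10}]'

```text
time_s: 4.4
ee_pos: [635.6, 1.4, 212.9]
ee_rot: [180.0, 0.1, 20.5]
force: [-0.6, -0.6, -3.2]
gripper_width: 23.6
gripper_force: 40.0
```

Run:
```python
from h import *
go(635.9,1.5,193,20.5)
f=grab('side'); cv2.imwrite('pics/s3.png',cv2.resize(f['img'][140:290,270:430],(800,600),interpolation=cv2.INTER_CUBIC))
```

```text
delta [ 0.4  0.  19.9] roll 0.01 rows>= 0.5
```

View pics/s3.png

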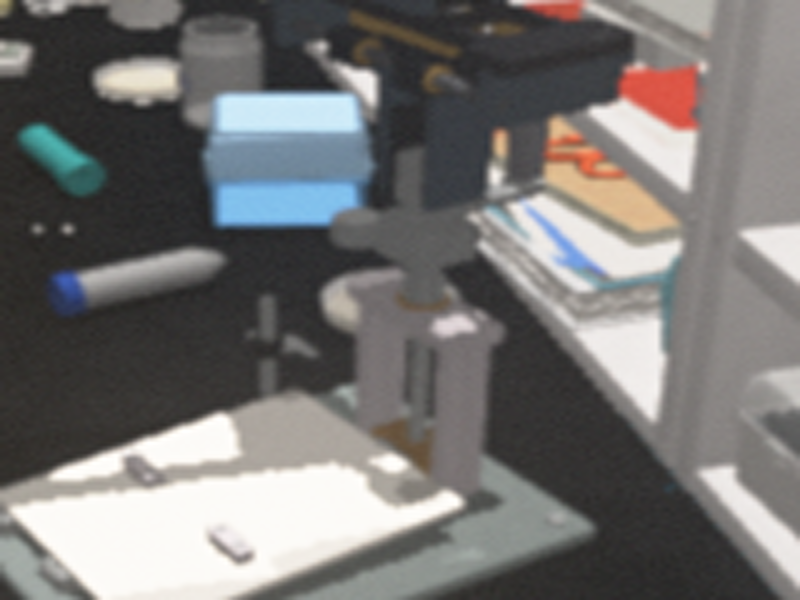

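The hub hangs centred over the shaft (crop x about 425 for both). Lowering gently.

Request:
arm_command --rows '[{"delta_pos": [0.2, 0, 4], "roll": 0, "jaw": 10}, {"delta_pos": [0.2, 0, 8], "roll": 0, "jaw": 10}, {"delta_pos": [0.2, 0, 11], "roll": 0, "jaw": 10}, {"delta_pos": [0.2, 0, 14], "roll": 0, "jaw": 10}, {"delta_pos": [0.2, 0, 16], "roll": 0, "jaw": 10}, {"delta_pos": [0.2, 0, 16], "roll": 0, "jaw": 10}]'

```text
time_s: 4.95
ee_pos: [635.9, 2.7, 196.3]
ee_rot: [-180.0, 0.1, 20.6]
force: [0.1, -0.4, -3.3]
gripper_width: 24.1
gripper_force: 40.0
```

Request:
arm_command --rows '[{"delta_pos": [0, 0, 3], "roll": 0, "jaw": 10}, {"delta_pos": [0, 0, 6], "roll": 0, "jaw": 10}, {"delta_pos": [0, 0, 9], "roll": 0, "jaw": 10}, {"delta_pos": [0, 0, 11], "roll": 0, "jaw": 10}, {"delta_pos": [0, 0, 12], "roll": 0, "jaw": 10}, {"delta_pos": [0, 0, 12], "roll": 0, "jaw": 10}]'

```text
time_s: 5.45
ee_pos: [636.2, 2.8, 184.6]
ee_rot: [-180.0, 0.0, 20.6]
force: [0.1, -0.2, -3.4]
gripper_width: 23.7
gripper_force: 40.0
```

Request:
arm_command --rows '[{"delta_pos": [0, 0, 1], "roll": 0, "jaw": 10}, {"delta_pos": [0, 0, 2], "roll": 0, "jaw": 10}, {"delta_pos": [0, 0, 3], "roll": 0, "jaw": 10}, {"delta_pos": [0, 0, 3], "roll": 0, "jaw": 10}]'

```text
time_s: 5.78
ee_pos: [636.2, 2.8, 181.8]
ee_rot: [-180.0, 0.0, 20.6]
force: [0.1, 0.4, -3.6]
gripper_width: 23.7
gripper_force: 40.0
```

Request:
arm_command --rows '[{"delta_pos": [0, 0, 0.5], "roll": 0, "jaw": 60}, {"delta_pos": [0, 0, 0.5], "roll": 0, "jaw": 60}, {"delta_pos": [0, 0, 0.5], "roll": 0, "jaw": 60}, {"delta_pos": [0, 0, 0.5], "roll": 0, "jaw": 60}, {"delta_pos": [0, 0, -20], "roll": 0, "jaw": 60}, {"delta_pos": [0, 0, -45], "roll": 0, "jaw": 60}, {"delta_pos": [0, 0, -63], "roll": 0, "jaw": 60}, {"delta_pos": [0, 0, -63], "roll": -2, "jaw": 60}, {"delta_pos": [0, 0, -63], "roll": -4, "jaw": 60}, {"delta_pos": [0, 0, -63], "roll": -6, "jaw": 60}, {"delta_pos": [0, 0, -63], "roll": -8, "jaw": 60}, {"delta_pos": [0, 0, -63], "roll": -9.4, "jaw": 60}, {"delta_pos": [0, 0, -63], "roll": -10.8, "jaw": 60}, {"delta_pos": [0, 0, -63], "roll": -12.2, "jaw": 60}, {"delta_pos": [0, 0, -63], "roll": -13.6, "jaw": 60}, {"delta_pos": [0, 0, -63], "roll": -15, "jaw": 60}, {"delta_pos": [0, 0, -63], "roll": -16.4, "jaw": 60}, {"delta_pos": [0, 0, -63], "roll": -17.8, "jaw": 60}, {"delta_pos": [0, 0, -63], "roll": -19.2, "jaw": 60}, {"delta_pos": [0, 0, -63], "roll": -20, "jaw": 60}]'

```text
time_s: 7.45
ee_pos: [636.4, 2.8, 245.3]
ee_rot: [180.0, 0.0, 114.0]
force: [-0.4, -0.6, 1.1]
gripper_width: 54.5
gripper_force: 0.0
```

Run:
```python
from h import *
print(env.state()['qpos'].round(1))
go(680,17,240,180)
```

```text
[ -0.8  23.   77.9  -0.   79.  -24.8]
delta [-4.8 45.6  5.3] roll -13.19 rows>= 9.2
```

Request:
arm_command --rows '[{"delta_pos": [0, 0, 0], "roll": -1.4, "jaw": 60}, {"delta_pos": [0, 0, 0], "roll": -2.8, "jaw": 60}, {"delta_pos": [0, 0, 0], "roll": -4.2, "jaw": 60}, {"delta_pos": [0, 0, 0], "roll": -5.6, "jaw": 60}, {"delta_pos": [0, 10, 0], "roll": -7, "jaw": 60}, {"delta_pos": [-2, 20, 0], "roll": -8.4, "jaw": 60}, {"delta_pos": [-4, 30, 0], "roll": -9.8, "jaw": 60}, {"delta_pos": [-5, 40, 0], "roll": -11.2, "jaw": 60}, {"delta_pos": [-5, 46, 5], "roll": -12.6, "jaw": 60}, {"delta_pos": [-5, 46, 5], "roll": -13.2, "jaw": 60}, {"delta_pos": [-5, 46, 5], "roll": -13.2, "jaw": 60}]'

```text
time_s: 8.37
ee_pos: [680.7, 16.9, 239.6]
ee_rot: [-180.0, -0.0, 179.7]
force: [0.6, 0.6, -0.9]
gripper_width: 54.8
gripper_force: 0.0
```

```bash
cat >> h.py <<'E'
def wcloud(f,u0,u1,v0,v1):
    from scipy.spatial.transform import Rotation as Ro
    s=f['s'];T=f['T_tool_cam'];R=Ro.from_euler('xyz',s['ee_rot'],degrees=True).as_matrix()
    v,u=np.mgrid[v0:v1,u0:u1]; a=np.stack([u-f['cx'],v-f['cy']],-1); r=np.linalg.norm(a,axis=-1)+1e-9; d=f['z_map'][v0:v1,u0:u1]
    t=np.tan(r/f['f'])*d/r; P=np.stack([a[...,0]*t,a[...,1]*t,d],-1)
    return (P@T[:3,:3].T+T[:3,3])@R.T+s['ee_pos']
E
python3 - <<'E'
from h import *
f=grab('wrist'); s=f['s']; print(s['ee_pos'],s['ee_rot'],s['time_s'])
cv2.imwrite('pics/w4.png',f['img'])
P=wcloud(f,0,640,0,400).reshape(-1,3)
def box(x0,x1,y0,y1,z0,z1):
    k=(P[:,0]>x0)&(P[:,0]<x1)&(P[:,1]>y0)&(P[:,1]<y1)&(P[:,2]>z0)&(P[:,2]<z1)&(P[:,2]!=0); return P[k]
for n,b in(('handle',(660,720,-5,60,217,229)),('boss',(612,655,-25,25,203,216))):
    Q=box(*b); print(n,len(Q),Q.min(0).round(1),Q.max(0).round(1),np.median(Q,0).round(1))
E
```

```text
[680.6681577   16.85811283 239.59500044] [-1.79994812e+02 -1.95637822e-02  1.79743702e+02] 8.3667
handle 684 [679.1  11.9 217.1] [695.5  32.5 227.9] [686.6  22.4 223.2]
boss 1293 [618.8 -12.2 203.3] [647.9  15.5 213.2] [633.1   1.8 211. ]
```

View pics/w4.png

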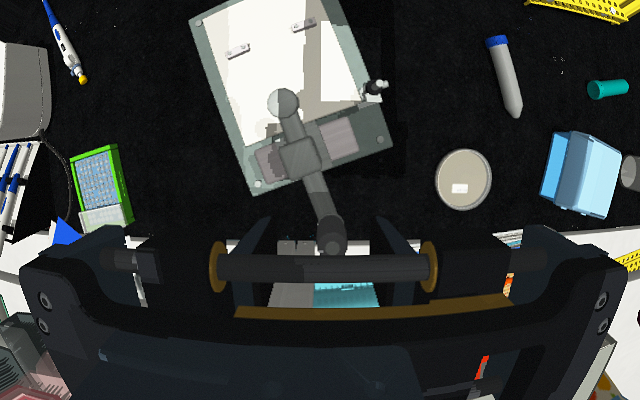

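Wrist view: crank seated (boss top at z 211, so hub 194), handle at (330,235), pointer at (378,88) by the board's corner, tube at (505,78).

Request:
arm_command --rows '[{"delta_pos": [-8, 5, 0], "roll": 0, "jaw": 60}, {"delta_pos": [-8, 5, 15], "roll": 0, "jaw": 60}, {"delta_pos": [-8, 5, 32], "roll": 0, "jaw": 60}, {"delta_pos": [-8, 5, 47], "roll": 0, "jaw": 60}, {"delta_pos": [-8, 5, 53], "roll": 0, "jaw": 60}, {"delta_pos": [-8, 5, 53], "roll": 0, "jaw": 30}, {"delta_pos": [-8, 5, 53], "roll": 0, "jaw": 15}, {"delta_pos": [-8, 5, 53], "roll": 0, "jaw": 10}, {"delta_pos": [-8, 5, 53], "roll": 0, "jaw": 10}, {"delta_pos": [-8, 5, 53], "roll": 0, "jaw": 10}]' --squeeze 25

```text
time_s: 9.25
ee_pos: [689.0, 21.7, 188.1]
ee_rot: [-180.0, 0.1, 179.7]
force: [-1.0, 0.3, -0.2]
gripper_width: 24.1
gripper_force: 0.0
```

Run:
```python
from h import *
C=np.array([633,1.]); p=env.state()['ee_pos']; a0=np.degrees(np.arctan2(p[1]-C[1],p[0]-C[0])); print(p,a0,np.hypot(*(p[:2]-C)))
h0=C+60*np.array([np.cos(np.radians(a0)),np.sin(np.radians(a0))])
for k in range(1,21):
    a=np.radians(a0-18*k); h=C+60*np.array([np.cos(a),np.sin(a)])-h0; print([round(-h[0],0),round(h[1],0)],end=' ')
```

```text
[688.97687661  21.69266283 188.06820028] 20.28756269028317 59.679117038910526
[np.float64(-4.0), np.float64(-18.0)] [np.float64(-1.0), np.float64(-37.0)] [np.float64(6.0), np.float64(-54.0)] [np.float64(19.0), np.float64(-68.0)] [np.float64(35.0), np.float64(-77.0)] [np.float64(54.0), np.float64(-81.0)] [np.float64(73.0), np.float64(-79.0)] [np.float64(90.0), np.float64(-71.0)] [np.float64(103.0), np.float64(-58.0)] [np.float64(113.0), np.float64(-42.0)] [np.float64(116.0), np.float64(-23.0)] [np.float64(114.0), np.float64(-5.0)] [np.float64(106.0), np.float64(12.0)] [np.float64(93.0), np.float64(26.0)] [np.float64(77.0), np.float64(35.0)] [np.float64(59.0), np.float64(39.0)] [np.float64(40.0), np.float64(37.0)] [np.float64(23.0), np.float64(29.0)] [np.float64(9.0), np.float64(16.0)] [np.float64(-0.0), np.float64(-0.0)]
```

Request:
arm_command --rows '[{"delta_pos": [0, 0, 0], "roll": 0, "jaw": 10}, {"delta_pos": [0, 0, 0], "roll": 0, "jaw": 10}, {"delta_pos": [-3, -9, 0], "roll": 0, "jaw": 10}, {"delta_pos": [-4, -18, 0], "roll": 0, "jaw": 10}, {"delta_pos": [-3, -27, 0], "roll": 0, "jaw": 10}, {"delta_pos": [-1, -37, 0], "roll": 0, "jaw": 10}, {"delta_pos": [6, -54, 0], "roll": 0, "jaw": 10}, {"delta_pos": [19, -68, 0], "roll": 0, "jaw": 10}]'

```text
time_s: 9.92
ee_pos: [669.4, -46.6, 187.0]
ee_rot: [179.9, 0.0, 179.7]
force: [-0.8, 7.1, 2.2]
gripper_width: 20.9
gripper_force: 25.0
```

Request:
arm_command --rows '[{"delta_pos": [16, -9, 0], "roll": 0, "jaw": 10}, {"delta_pos": [35, -13, 0], "roll": 0, "jaw": 10}, {"delta_pos": [54, -11, 0], "roll": 0, "jaw": 10}, {"delta_pos": [71, -3, 0], "roll": 0, "jaw": 10}, {"delta_pos": [84, 10, 0], "roll": 0, "jaw": 10}, {"delta_pos": [94, 26, 0], "roll": 0, "jaw": 10}, {"delta_pos": [97, 45, 0], "roll": 0, "jaw": 10}, {"delta_pos": [95, 63, 0], "roll": 0, "jaw": 10}, {"delta_pos": [87, 80, 0], "roll": 0, "jaw": 10}, {"delta_pos": [74, 94, 0], "roll": 0, "jaw": 10}, {"delta_pos": [58, 103, 0], "roll": 0, "jaw": 10}, {"delta_pos": [40, 107, 0], "roll": 0, "jaw": 10}, {"delta_pos": [21, 105, 0], "roll": 0, "jaw": 10}, {"delta_pos": [4, 97, 0], "roll": 0, "jaw": 10}, {"delta_pos": [-10, 84, 0], "roll": 0, "jaw": 10}, {"delta_pos": [-19, 68, 0], "roll": 0, "jaw": 10}, {"delta_pos": [-19, 68, 0], "roll": 0, "jaw": 10}]'

```text
time_s: 11.33
ee_pos: [690.6, 18.1, 187.3]
ee_rot: [-179.9, 0.2, 179.5]
force: [2.6, 0.8, 4.8]
gripper_width: 20.9
gripper_force: 25.0
```

Run:
```python
from h import *
f=grab('wrist'); s=f['s']; print(s['ee_pos'],s['time_s'],s['force'])
cv2.imwrite('pics/w5.png',f['img'])
t=dict(np.load('side0.npz')); g=grab('side'); np.savez('side1.npz',**{k:v for k,v in g.items() if k!='s'})
a=t['img'][190:250,290:380]; b=g['img'][190:250,290:380]
c=f['img'][40:140,320:470]
r=lambda i:cv2.resize(i,(400,267),interpolation=cv2.INTER_CUBIC)
cv2.imwrite('pics/m5.png',np.vstack([np.hstack([r(a),r(b)]),np.hstack([r(c),r(f['img'])])]))
```

```text
[690.5639603   18.09215249 187.31155353] 11.3333 [2.62585119 0.77374397 4.81771733]
```

View pics/m5.png

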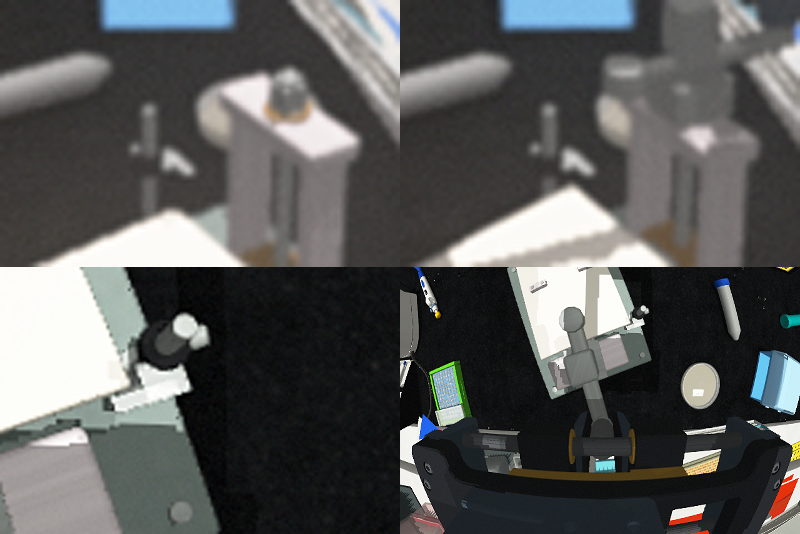

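Side and wrist crops: the board has risen. In side pixels the mark is now at about (328.9,232) and the pointer tip at (333.2,229). In the wrist picture the pointer bar runs (362,93) to (391,83), with its tip next to the board corner (368,84).

```bash
cat >> h.py <<'E'
def heights(f):
    P=wcloud(f,0,640,0,400).reshape(-1,3); g=f['img'].reshape(-1,3).astype(int); b=g.min(1)
    a=np.radians(20); O=np.array([543.2,-32.6])  # table centre = shaft -95 along x
    d=P[:,:2]-O; x=d[:,0]*np.cos(a)+d[:,1]*np.sin(a); y=-d[:,0]*np.sin(a)+d[:,1]*np.cos(a)
    return x,y,P[:,2],b
E
python3 - <<'E'
from h import *
f=grab('wrist'); x,y,z,b=heights(f)
# coarse map of heights near the corner in table coords
for X in range(30,96,6):
    print(X,[ (int(np.median(z[k])),int(k.sum())) if (k:=(abs(x-X)<3)&(abs(y-Y)<3)&(z>3)&(z<160)).sum()>0 else '-' for Y in range(40,112,6)])
E
```

```text
30 [(55, 35), (55, 36), (55, 35), (55, 32), (55, 32), (55, 35), (54, 17), (13, 7), (13, 29), (13, 26), (12, 15), (3, 1)]
36 [(56, 36), (56, 34), (56, 35), (55, 34), (56, 33), (56, 36), (56, 17), (13, 6), (13, 26), (13, 28), (12, 16), '-']
42 [(57, 36), (57, 37), (57, 36), (57, 37), (57, 35), (57, 34), (56, 17), (13, 4), (13, 28), (13, 26), (12, 10), '-']
48 [(58, 39), (58, 37), (58, 35), (58, 38), (58, 37), (58, 35), (58, 18), (12, 2), (13, 28), (13, 8), '-', '-']
54 [(59, 37), (59, 36), (59, 37), (59, 37), (59, 36), (59, 38), (58, 18), (78, 31), (79, 61), (80, 6), '-', (75, 2)]
60 [(60, 38), (60, 38), (60, 39), (60, 37), (60, 37), (60, 36), (60, 21), (78, 56), (103, 125), (110, 22), (77, 25), (77, 15)]
66 [(60, 56), (60, 53), (60, 55), (60, 55), (60, 56), (60, 51), (61, 36), (75, 63), (79, 71), (78, 24), (75, 6), (75, 3)]
72 [(13, 23), (13, 20), (13, 20), (13, 28), (13, 36), (15, 54), (74, 40), (74, 44), (75, 46), (75, 20), (11, 3), '-']
78 [(138, 19), (138, 3), '-', (13, 9), (13, 34), (14, 44), (13, 42), (14, 41), (14, 45), (13, 34), (12, 16), (3, 1)]
84 [(140, 72), (139, 33), '-', (13, 8), (13, 28), (13, 29), (13, 29), (13, 28), (13, 27), (13, 30), (12, 14), '-']
90 [(140, 70), (139, 33), '-', (13, 10), (13, 28), (13, 29), (13, 29), (13, 26), (13, 28), (12, 28), (12, 18), (3, 2)]
```

```bash
cat >> h.py <<'E'
def cmp(f,zlo=40,zhi=95):
    x,y,z,b=heights(f)
    k=(x>0)&(x<60)&(y>45)&(y<72)&(z>zlo-15)&(z<zhi)
    A=np.c_[x[k],y[k],np.ones(k.sum())]; c=np.linalg.lstsq(A,z[k],rcond=None)[0]
    r=abs(A@c-z[k])<1.5; c=np.linalg.lstsq(A[r],z[k][r],rcond=None)[0]
    on=(abs(c[0]*x+c[1]*y+c[2]-z)<2)&(y>40)&(y<70)&(x>55); xe=np.percentile(x[on],99)
    on2=(abs(c[0]*x+c[1]*y+c[2]-z)<2)&(x>20)&(x<60)&(y>60); ye=np.percentile(y[on2],99)
    print('slope deg',np.degrees(np.arctan(c[0])),'cross',c[1],'edge x',xe,'side y',ye,'mark z',c[0]*xe+c[1]*ye+c[2])
    p=(x>xe)&(x>68)&(x<80)&(y>68)&(y<96)&(z>68)&(z<84)
    for Y in range(69,96,3):
        q=p&(abs(y-Y)<1.5); print(Y,int(q.sum()),(np.median(z[q]).round(2),x[q].min().round(1),x[q].max().round(1)) if q.sum() else '')
E
python3 - <<'E'
from h import *
cmp(grab('wrist'))
E
```

```text
slope deg 9.41761454438296 cross -0.0011651859575833035 edge x 68.4979214421314 side y 76.11946149209955 mark z 61.71616772138679
69 17 (np.float64(75.24), np.float64(71.5), np.float64(77.0))
72 20 (np.float64(75.3), np.float64(71.8), np.float64(76.9))
75 19 (np.float64(75.21), np.float64(71.5), np.float64(76.7))
78 27 (np.float64(75.42), np.float64(68.8), np.float64(77.0))
81 32 (np.float64(75.33), np.float64(68.7), np.float64(76.9))
84 24 (np.float64(75.04), np.float64(68.7), np.float64(76.6))
87 35 (np.float64(75.03), np.float64(68.7), np.float64(77.7))
90 30 (np.float64(75.18), np.float64(68.6), np.float64(77.5))
93 16 (np.float64(75.13), np.float64(68.6), np.float64(77.4))
```

Request:
arm_command --rows '[{"delta_pos": [-4, -18, 0], "roll": 0, "jaw": 10}, {"delta_pos": [-1, -37, 0], "roll": 0, "jaw": 10}, {"delta_pos": [6, -54, 0], "roll": 0, "jaw": 10}, {"delta_pos": [19, -68, 0], "roll": 0, "jaw": 10}, {"delta_pos": [35, -77, 0], "roll": 0, "jaw": 10}, {"delta_pos": [54, -81, 0], "roll": 0, "jaw": 10}, {"delta_pos": [73, -79, 0], "roll": 0, "jaw": 10}, {"delta_pos": [90, -71, 0], "roll": 0, "jaw": 10}, {"delta_pos": [103, -58, 0], "roll": 0, "jaw": 10}, {"delta_pos": [113, -42, 0], "roll": 0, "jaw": 10}, {"delta_pos": [116, -23, 0], "roll": 0, "jaw": 10}, {"delta_pos": [114, -5, 0], "roll": 0, "jaw": 10}, {"delta_pos": [106, 12, 0], "roll": 0, "jaw": 10}, {"delta_pos": [106, 12, 0], "roll": 0, "jaw": 10}, {"delta_pos": [106, 12, 0], "roll": 0, "jaw": 10}]'

```text
time_s: 12.78
ee_pos: [581.3, 34.7, 187.1]
ee_rot: [-180.0, -0.1, 179.8]
force: [-1.6, 2.2, 6.5]
gripper_width: 20.9
gripper_force: 25.0
```

Run:
```python
from h import *
s=env.state(); C=np.array([633,1.]);p=s['ee_pos'][:2]-C; print(np.degrees(np.arctan2(p[1],p[0])),np.hypot(*p))
cmp(grab('wrist'))
```

```text
146.88111205461087 61.742852123406045
slope deg 13.085390588337082 cross -0.0005728385443894979 edge x 75.66328960231291 side y 87.99087524543802 mark z 75.69287820279094
69 3 (np.float64(74.95), np.float64(75.7), np.float64(76.5))
72 4 (np.float64(74.64), np.float64(75.9), np.float64(76.7))
75 4 (np.float64(74.93), np.float64(76.2), np.float64(76.7))
78 5 (np.float64(75.28), np.float64(75.8), np.float64(77.1))
81 6 (np.float64(74.83), np.float64(75.8), np.float64(77.4))
84 3 (np.float64(74.8), np.float64(75.8), np.float64(76.2))
87 3 (np.float64(74.76), np.float64(76.0), np.float64(77.2))
90 4 (np.float64(75.14), np.float64(76.0), np.float64(77.2))
93 2 (np.float64(74.43), np.float64(76.0), np.float64(77.1))
```

Request:
arm_command --rows '[{"delta_pos": [-4, 6, 0], "roll": 0, "jaw": 10}, {"delta_pos": [-9, 11, 0], "roll": 0, "jaw": 10}, {"delta_pos": [-14, 15, 0], "roll": 0, "jaw": 10}, {"delta_pos": [-14, 15, 0], "roll": 0, "jaw": 10}, {"delta_pos": [-14, 15, 0], "roll": 0, "jaw": 10}]'

```text
time_s: 13.25
ee_pos: [594.6, 49.1, 187.2]
ee_rot: [180.0, -0.2, 179.7]
force: [-2.4, 2.2, 7.4]
gripper_width: 21.1
gripper_force: 25.0
```

```bash
cat >> h.py <<'E'
def cmp2(f):
    x,y,z,b=heights(f)
    k=(x>-10)&(x<58)&(y>40)&(y<70)&(z>40)&(z<95)
    A=np.c_[x[k],y[k],np.ones(k.sum())]; c=np.linalg.lstsq(A,z[k],rcond=None)[0]
    r=abs(A@c-z[k])<1.5; c=np.linalg.lstsq(A[r],z[k][r],rcond=None)[0]
    on=(abs(c[0]*x+c[1]*y+c[2]-z)<1.5)&(y>45)&(y<64)&(x>50); xe=np.percentile(x[on],99)
    p=(x>xe+1.5)&(x<80)&(y>70)&(y<96)&(abs(z-75)<5); q=(abs(x-73.5)<2.5)&(y>70)&(y<88)&(abs(z-75)<5)
    print('slope',np.degrees(np.arctan(c[0])),'edge x',xe,'mark z',c[0]*xe+c[1]*73+c[2],'pointer',np.median(z[q]),q.sum(),z[q].std())
E
python3 - <<'E'
from h import *
s=env.state(); C=np.array([633,1.]);p=s['ee_pos'][:2]-C; print(np.degrees(np.arctan2(p[1],p[0])),np.hypot(*p))
cmp2(grab('wrist'))
E
```

```text
128.57722800846906 61.540847553673714
slope 13.489576681877555 edge x 64.52389987686121 mark z 74.11122660541938 pointer 74.97790088862504 100 0.7909114775874473
```

Request:
arm_command --rows '[{"delta_pos": [0, 0, 0], "roll": 0, "jaw": 55}, {"delta_pos": [0, 0, 0], "roll": 0, "jaw": 55}, {"delta_pos": [0, 0, 0], "roll": 0, "jaw": 55}, {"delta_pos": [0, 0, 0], "roll": 0, "jaw": 55}, {"delta_pos": [0, 0, -20], "roll": 0, "jaw": 55}, {"delta_pos": [0, 0, -45], "roll": 0, "jaw": 55}, {"delta_pos": [0, 5, -60], "roll": 0, "jaw": 55}, {"delta_pos": [5, 30, -60], "roll": 0, "jaw": 55}, {"delta_pos": [10, 40, -60], "roll": 0, "jaw": 55}, {"delta_pos": [10, 40, -60], "roll": 0, "jaw": 55}, {"delta_pos": [10, 40, -60], "roll": 0, "jaw": 55}]'

```text
time_s: 14.22
ee_pos: [586.1, 89.1, 246.0]
ee_rot: [-179.9, -0.1, 179.8]
force: [0.0, 0.5, -0.6]
gripper_width: 50.0
gripper_force: 0.0
```

Run:
```python
from h import *
f=grab('wrist'); cmp2(f); print(f['s']['ee_pos'])
P=wcloud(f,0,640,0,400).reshape(-1,3)
k=(P[:,0]>450)&(P[:,0]<610)&(P[:,1]>225)&(P[:,1]<330)&(P[:,2]>22)&(P[:,2]<45); Q=P[k][:,:2].astype(np.float32)
print('tube',k.sum(),cv2.minAreaRect(Q),P[k][:,2].max())
b=f['img'].reshape(-1,3).astype(int); kb=k&(b[:,0]>b[:,2]+60); print('cap',P[kb].mean(0))
go(527,274,190,198)
```

```text
slope 13.372226420500558 edge x 64.89852464036467 mark z 74.18333376121268 pointer 75.01708434982065 70 0.738003081995069
[586.12461543  89.11233072 246.04815236]
tube 1519 ((528.5123901367188, 276.63250732421875), (118.67993927001953, 32.1121826171875), 18.554035186767578) 37.45037243068026
cap [479.78070891 256.66972936  32.35501962]
delta [ 60.2 185.1  55.9] roll -3.66 rows>= 4.9
```

Request:
arm_command --rows '[{"delta_pos": [10, 35, 0], "roll": -1, "jaw": 75}, {"delta_pos": [21, 70, 10], "roll": -2, "jaw": 75}, {"delta_pos": [32, 104, 30], "roll": -3, "jaw": 75}, {"delta_pos": [43, 137, 50], "roll": -3.7, "jaw": 75}, {"delta_pos": [53, 165, 75], "roll": -3.7, "jaw": 75}, {"delta_pos": [58, 187, 105], "roll": -3.7, "jaw": 75}, {"delta_pos": [58, 187, 140], "roll": -3.7, "jaw": 75}, {"delta_pos": [58, 187, 140], "roll": -3.7, "jaw": 75}, {"delta_pos": [58, 187, 140], "roll": -3.7, "jaw": 75}]'

```text
time_s: 15.02
ee_pos: [528.9, 275.2, 105.2]
ee_rot: [-179.9, -0.3, -161.8]
force: [0.5, 0.9, 1.0]
gripper_width: 68.6
gripper_force: 0.0
```

Run:
```python
from h import *
f=grab('wrist'); print(f['s']['ee_pos'],f['s']['ee_rot'])
P=wcloud(f,0,640,0,400).reshape(-1,3)
k=(P[:,0]>450)&(P[:,0]<610)&(P[:,1]>225)&(P[:,1]<330)&(P[:,2]>20)&(P[:,2]<45); Q=P[k][:,:2].astype(np.float32)
print('tube',k.sum(),cv2.minAreaRect(Q),P[k][:,2].max())
b=f['img'].reshape(-1,3).astype(int); kb=k&(b[:,0]>b[:,2]+60); print('cap',P[kb].mean(0),P[kb].min(0))
go(528,276,7,198.5)
```

```text
[528.89546099 275.2359504  105.16531305] [-179.91541806   -0.2953143  -161.81661059]
tube 3882 ((520.8356323242188, 274.8742370605469), (102.075927734375, 32.15703582763672), 18.71199607849121) 37.81159291239368
cap [478.06970578 261.07109237  32.97172342] [468.16825077 244.49120044  21.4713585 ]
delta [  2.3   1.2 100.3] roll -0.07 rows>= 2.4
```

Request:
arm_command --rows '[{"delta_pos": [1, 1, 30], "roll": 0, "jaw": 75}, {"delta_pos": [1, 1, 60], "roll": 0, "jaw": 75}, {"delta_pos": [1, 1, 85], "roll": 0, "jaw": 70}, {"delta_pos": [1, 1, 96], "roll": 0, "jaw": 60}, {"delta_pos": [1, 1, 96], "roll": 0, "jaw": 45}, {"delta_pos": [1, 1, 96], "roll": 0, "jaw": 25}, {"delta_pos": [1, 1, 96], "roll": 0, "jaw": 25}, {"delta_pos": [1, 1, 96], "roll": 0, "jaw": 25}, {"delta_pos": [1, 1, 96], "roll": 0, "jaw": 25}, {"delta_pos": [1, 1, 96], "roll": 0, "jaw": 25}, {"delta_pos": [1, 1, 96], "roll": 0, "jaw": 25}]' --squeeze 15

```text
time_s: 15.98
ee_pos: [530.4, 277.7, 13.2]
ee_rot: [180.0, 0.3, -161.8]
force: [0.4, -1.1, 7.2]
gripper_width: 36.0
gripper_force: 15.0
```

Request:
arm_command --rows '[{"delta_pos": [0, 0, -25], "roll": 0, "jaw": 25}, {"delta_pos": [0, 0, -55], "roll": 0, "jaw": 25}, {"delta_pos": [0, 0, -90], "roll": 0, "jaw": 25}, {"delta_pos": [15, -15, -120], "roll": 1.3, "jaw": 25}, {"delta_pos": [35, -40, -140], "roll": 2.6, "jaw": 25}, {"delta_pos": [58, -68, -140], "roll": 3.9, "jaw": 25}, {"delta_pos": [80, -97, -140], "roll": 5.2, "jaw": 25}, {"delta_pos": [102, -126, -140], "roll": 6.5, "jaw": 25}, {"delta_pos": [124, -155, -140], "roll": 7.8, "jaw": 25}, {"delta_pos": [146, -184, -140], "roll": 9.1, "jaw": 25}, {"delta_pos": [168, -213, -140], "roll": 10.4, "jaw": 25}, {"delta_pos": [190, -242, -140], "roll": 11.7, "jaw": 25}, {"delta_pos": [210, -270, -140], "roll": 13, "jaw": 25}, {"delta_pos": [226, -292, -140], "roll": 14.3, "jaw": 25}, {"delta_pos": [234, -304, -140], "roll": 15.6, "jaw": 25}, {"delta_pos": [234, -304, -140], "roll": 16.8, "jaw": 25}, {"delta_pos": [234, -304, -140], "roll": 17.6, "jaw": 25}, {"delta_pos": [234, -304, -140], "roll": 17.6, "jaw": 25}, {"delta_pos": [234, -304, -140], "roll": 17.6, "jaw": 25}]'

```text
time_s: 17.57
ee_pos: [401.1, -84.7, 151.3]
ee_rot: [180.0, 0.0, 110.3]
force: [-0.5, -0.2, -1.0]
gripper_width: 36.1
gripper_force: 15.0
```

Run:
```python
from h import *
f=grab('wrist'); s=f['s']; print(s['ee_pos'],s['ee_rot'],s['force'])
cv2.imwrite('pics/w6.png',f['img']); np.savez('w6.npz',**{k:v for k,v in f.items() if k!='s'})
x,y,z,b=heights(f)
k=(x>-60)&(x<50)&(abs(y)<68)&(z>15)&(z<110)
A=np.c_[x[k],y[k],np.ones(k.sum())]; zz=z[k]; r=np.ones(len(zz),bool)
for _ in range(6):
    c=np.linalg.lstsq(A[r],zz[r],rcond=None)[0]; r=abs(A@c-zz)<2.5-.2*_
print(c,np.degrees(np.arctan(c[0])))
h=(z-c[0]*x-c[1]*y-c[2])*np.cos(np.arctan(c[0]))
q=(h>6)&(h<14)&(abs(y)<75)&(x>-110)&(x<40)&(z<60)
lab=np.zeros((400,640),np.uint8); lab.reshape(-1)[q]=1
n,l,st,_=cv2.connectedComponentsWithStats(lab)
for i in range(1,n):
    if st[i,4]>15:
        m=(l.reshape(-1)==i); print(st[i],'x',np.percentile(x[m],[2,50,98]).round(1),'y',np.percentile(y[m],[2,50,98]).round(1),'h',np.median(h[m]).round(1))
# held tube in tool frame
from scipy.spatial.transform import Rotation as Ro
R=Ro.from_euler('xyz',s['ee_rot'],degrees=True).as_matrix()
P=(wcloud(f,0,640,0,400).reshape(-1,3)-s['ee_pos'])@R
m=(abs(P[:,1])<25)&(abs(P[:,0])<90)&(P[:,2]>-40)&(P[:,2]<20); 
g=f['img'].reshape(-1,3).astype(int); kb=m&(g[:,0]>g[:,2]+60)
print('tube tool',m.sum(),P[m].min(0),P[m].max(0),'cap',kb.sum(),P[kb].min(0) if kb.any() else '',P[kb].max(0) if kb.any() else '')
```

```text
[401.1441271  -84.67916141 151.34564411] [1.79964107e+02 2.61711429e-02 1.10291732e+02] [-0.54029999 -0.16095382 -1.03222611]
[ 2.38021789e-01 -6.61789604e-04  5.85585236e+01] 13.388515158692755
[430 139  13  34 361] x [-54.1 -50.  -44.7] y [30.5 44.6 59. ] h 9.9
tube tool 8422 [-38.23412416 -24.99891424 -39.92285391] [60.96354905 24.9817408   9.16480651] cap 1558 [ 48.04546584 -15.70309236 -24.77742486] [60.95362246 15.6157989  -2.66470334]
```

Run:
```python
from h import *
go(518.3,-41.7,66,110.3)
```

```text
delta [ -0.4 124.7  85.3] roll 0.0 rows>= 3.6
```

Request:
arm_command --rows '[{"delta_pos": [0, 25, 0], "roll": 0, "jaw": 25}, {"delta_pos": [0, 55, 0], "roll": 0, "jaw": 25}, {"delta_pos": [0, 85, 0], "roll": 0, "jaw": 25}, {"delta_pos": [0, 110, 0], "roll": 0, "jaw": 25}, {"delta_pos": [0, 124, 10], "roll": 0, "jaw": 25}, {"delta_pos": [0, 124.7, 35], "roll": 0, "jaw": 25}, {"delta_pos": [0, 124.7, 58], "roll": 0, "jaw": 25}, {"delta_pos": [0, 124.7, 72], "roll": 0, "jaw": 25}, {"delta_pos": [0, 124.7, 77], "roll": 0, "jaw": 25}, {"delta_pos": [0, 124.7, 80], "roll": 0, "jaw": 25}, {"delta_pos": [0, 124.7, 80], "roll": 0, "jaw": 25}, {"delta_pos": [0, 124.7, 80], "roll": 0, "jaw": 25}]'

```text
time_s: 18.62
ee_pos: [519.0, -41.7, 71.8]
ee_rot: [179.9, 0.1, 110.2]
force: [0.5, 1.0, -0.5]
gripper_width: 36.1
gripper_force: 15.0
```

Run:
```python
from h import *
f=grab('wrist'); np.savez('w7.npz',**{k:v for k,v in f.items() if k!='s'})
x,y,z,b=heights(f); s=f['s']; print(s['ee_pos'],s['force'])
k=(x>20)&(x<60)&(y>20)&(y<68)&(z>40)&(z<90); A=np.c_[x[k],y[k],np.ones(k.sum())]; c=np.linalg.lstsq(A,z[k],rcond=None)[0]; print(c,k.sum())
h=(z-c[0]*x-c[1]*y-c[2])*np.cos(np.arctan(c[0]))
g=f['img'].reshape(-1,3).astype(int)
cap=(g[:,0]>g[:,2]+60)&(abs(y-50)<25)&(abs(x+25)<40)&(z<130)
print('cap x',np.percentile(x[cap],[1,50,99]),'y',np.percentile(y[cap],[1,99]),'h top',np.percentile(h[cap],[50,98]))
q=(h>6)&(h<14)&(x<-35)&(x>-80)&(abs(y)<75); print('cleat',q.sum(),np.percentile(x[q],[2,98]) if q.any() else '',np.percentile(y[q],[2,98]) if q.any() else '')
```

```text
[518.96756122 -41.65062273  71.84698527] [ 0.51935383  1.01677982 -0.53639549]
[ 2.37226849e-01 -5.59946393e-04  5.86974806e+01] 5237
cap x [-40.87445976 -25.97671954 -10.55286351] y [48.05058444 60.60456678] h top [39.17873902 42.1427794 ]
cleat 966 [-53.66638762 -44.11467747] [-54.02880649  59.03390331]
```

Request:
arm_command --rows '[{"delta_pos": [0, -1, 2], "roll": 0, "jaw": 25}, {"delta_pos": [0, -1, 4], "roll": 0, "jaw": 25}, {"delta_pos": [0, -1, 5], "roll": 0, "jaw": 25}, {"delta_pos": [0, -1, 5.5], "roll": 0, "jaw": 25}, {"delta_pos": [0, -1, 5.5], "roll": 0, "jaw": 25}]'

```text
time_s: 19.08
ee_pos: [517.2, -42.0, 65.4]
ee_rot: [-180.0, 0.0, 110.2]
force: [0.8, 0.2, -0.6]
gripper_width: 35.8
gripper_force: 15.0
```

Request:
arm_command --rows '[{"delta_pos": [0, 0, 0.5], "roll": 0, "jaw": 40}, {"delta_pos": [0, 0, 0.5], "roll": 0, "jaw": 42}, {"delta_pos": [0, 0, 0.5], "roll": 0, "jaw": 44}, {"delta_pos": [0, 0, 0.5], "roll": 0, "jaw": 46}, {"delta_pos": [0, 0, 0.5], "roll": 0, "jaw": 49}, {"delta_pos": [0, 0, 0.5], "roll": 0, "jaw": 52}, {"delta_pos": [0, 0, 0.5], "roll": 0, "jaw": 55}, {"delta_pos": [0, 0, 0.5], "roll": 0, "jaw": 55}, {"delta_pos": [0, 0, 0.5], "roll": 0, "jaw": 55}]'

```text
time_s: 19.83
ee_pos: [517.3, -42.0, 65.0]
ee_rot: [180.0, 0.0, 110.2]
force: [1.0, 0.7, -0.0]
gripper_width: 50.2
gripper_force: 0.0
```

```bash
cat >> h.py <<'E'
def seat(f):
    x,y,z,b=heights(f); s=f['s']; print(s['ee_pos'],s['force'],s['gripper_width'],s['time_s'])
    k=(x>15)&(x<58)&(y>-20)&(y<68)&(z>40)&(z<90); A=np.c_[x[k],y[k],np.ones(k.sum())]; c=np.linalg.lstsq(A,z[k],rcond=None)[0]
    r=abs(A@c-z[k])<2; c=np.linalg.lstsq(A[r],z[k][r],rcond=None)[0]; print(c,r.sum())
    h=(z-c[0]*x-c[1]*y-c[2])*np.cos(np.arctan(c[0])); g=f['img'].reshape(-1,3).astype(int)
    cap=(g[:,0]>g[:,2]+60)&(abs(y-50)<25)&(abs(x+25)<40)&(z<130)
    print('cap x',np.percentile(x[cap],[1,50,99]),'y',np.percentile(y[cap],[1,99]),'h',np.percentile(h[cap],[50,98]))
    q=(h>6)&(h<12.5)&(x<-35)&(x>-80)&(abs(y)<75); print('cleat',q.sum(),np.percentile(x[q],[2,98]) if q.any() else '',np.percentile(y[q],[1,99]) if q.any() else '')
    t=(h>28)&(h<38)&(x>-60)&(x<0)&(abs(y)<75)&(z<110); print('tube',t.sum(),np.percentile(x[t],[2,50,98]),np.percentile(y[t],[1,99]),h[t].max())
E
python3 - <<'E'
from h import *
seat(grab('wrist'))
E
```

```text
[517.30195304 -42.01721736  64.96723399] [ 1.03650795  0.72343501 -0.04601021] 50.24752885847044 19.8333
[2.37913293e-01 2.45751800e-04 5.86500252e+01] 7438
cap x [-45.7910388  -30.53953167 -15.23280663] y [48.28800443 60.86893956] h [32.42061606 35.39388141]
cleat 794 [-53.71323149 -45.8289254 ] [-50.57077952  60.76145122]
tube 5590 [-52.92998236 -32.76956958  -2.61353716] [-33.21278168  60.42941683] 37.97604910913304
```

Request:
arm_command --rows '[{"delta_pos": [0, -2.5, 0], "roll": 0, "jaw": 55}, {"delta_pos": [0, -2.5, 0], "roll": 0, "jaw": 55}, {"delta_pos": [0, -2.5, -8], "roll": 0, "jaw": 55}, {"delta_pos": [0, -2.5, -25], "roll": 0, "jaw": 55}, {"delta_pos": [0, -2.5, -55], "roll": 0, "jaw": 55}, {"delta_pos": [0, -2.5, -90], "roll": 0, "jaw": 55}, {"delta_pos": [0, -15, -120], "roll": 0, "jaw": 55}, {"delta_pos": [0, -40, -150], "roll": 0, "jaw": 55}, {"delta_pos": [0, -60, -170], "roll": 0, "jaw": 55}, {"delta_pos": [0, -60, -170], "roll": 0, "jaw": 55}, {"delta_pos": [0, -60, -170], "roll": 0, "jaw": 55}]'

```text
time_s: 20.8
ee_pos: [461.1, -62.9, 236.7]
ee_rot: [179.8, 0.1, 110.1]
force: [-0.2, 0.1, -0.1]
gripper_width: 50.2
gripper_force: 0.0
```

Run:
```python
from h import *
f=grab('wrist'); seat(f); cmp2(f)
s=grab('side')
r=lambda i,w,h:cv2.resize(i,(w,h),interpolation=cv2.INTER_CUBIC)
cv2.imwrite('pics/fin.png',np.hstack([r(f['img'][:, 200:640][:260],440,400),r(s['img'][190:310,255:375],360,400)]))
cv2.imwrite('pics/wf.png',f['img'])
```

```text
[461.12624518 -62.94667647 236.67091015] [-0.16025611  0.13078171 -0.12477405] 50.24122153350547 20.8
[ 2.38555080e-01 -7.10782760e-04  5.86383054e+01] 2727
cap x [-46.75261085 -32.65654301 -15.22481386] y [48.34141081 60.07995281] h [32.42011462 35.84018654]
cleat 430 [-54.46535187 -44.64086613] [-55.48434247  59.78901093]
tube 1639 [-43.84849749 -34.24626305 -22.80514843] [-38.26171425  60.00189465] 36.76237365749861
slope 13.426646041179621 edge x 64.30326542969291 mark z 73.98778752629775 pointer 75.00151796363076 63 0.8330669959147905
```

View pics/fin.png

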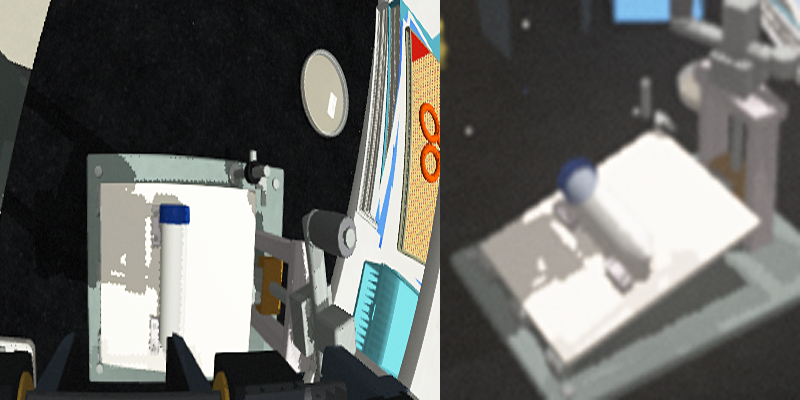

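The final picture shows the tube lying across the board against both cleats, cap at (175,213). The crank is seated and the board corner is level with the pointer to within about 0.5 to 1 mm. The gripper is clear.

```bash
python3 -c "
from workcell import env
print(env.job_done())"
```

```text
the job is handed in; nothing more can be done
None
```

I handed the job in at about 21 s of robot time: the crank is seated, the board mark measured 0.5–1 mm below the top face of the pointer, and the tube lies against both cleats, within about 1 mm of centred on them; no verdict was returned.

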